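# Sort the stirrer gears and roll the 20-tooth one against the master

## Task

The stirrer drive takes a 20-tooth gear, and three white gears with 16, 20 and 24 teeth lie mixed up on the blue mat. Put the 20-tooth gear on the bare post of the gear checker, fully down and in mesh with the steel master gear, let go of it, then turn the master's crank one full turn, either way, to roll the pair; leave the gear on the post. Before or after that, lay the 16- and the 24-tooth gear flat in the blue tray; drop none of them from a height, and do not disturb the bottle, jar, paddle and caliper.

Things in the scene. Friction and masses are not known exactly. Their poses are not given: they have to be found in the camera images.
- gear16_mid (a point): Centre (half-way up, on the bore axis) of the 16-tooth white plastic gear, 53 mm over the tips, 50 g. All three: toothed disc 12 mm thick below, round boss 28 mm in diameter rising 17 mm above it (grip this from above), 29 mm tall overall, 17 mm bore right through. z is the bore axis, boss up; x runs through the middle of a tooth.
- gear20_mid (a point): Centre (half-way up, on the bore axis) of the 20-tooth loose gear: as the 16-tooth one but 65 mm over the tips, about 70 g; same boss, bore and heights. z is the bore axis, boss up; the x axis runs through the middle of a tooth (teeth every 18 degrees).
- gear24_mid (a point): Centre (half-way up, on the bore axis) of the 24-tooth loose gear: as the others but 77 mm over the tips, about 95 g; same boss, bore and heights. z is the bore axis, boss up; the x axis runs through the middle of a tooth.
- checker: Gear checker (roll tester), fixed to the bench: grey cast base 225 by 105 mm; origin under the middle of the base at bench height. Its x axis runs along the base from the dial gauge (x = -100 mm, up to 80 mm high, on the robot's side) past the bare test post (x = -16.6 mm) to the master gear (x = +50 mm).
- post_seat (a point): Where the test post leaves its flange, 40 mm above the bench: the underside of a fully seated gear lies at this height (gear centre 14.5 mm above it). The vertical steel post is 14 mm in diameter, stands 27 mm above this point and tapers over its top 7 mm, so that a gear's bore has 1.5 mm of play all round. Axes as the checker's.
- master_axis (a point): On the steel master gear's axis, level with its underside. Module 3 mm, 24 teeth, 77 mm over the tips, 12 mm thick, 66.6 mm from the post. Its teeth lie along the crank arm's direction and every 15 degrees from it. Teeth are chamfered, backlash about 1.5 mm: a gear lowered tooth on tooth rests high until either gear is turned up to half a tooth, then drops in. Axes as the checker's.
- crank (a joint): Angle (rad) of the master gear with its crank, counter-clockwise from above; 0 when the crank arm points straight away from the post, along the checker's +x. It counts on past a full turn (6.28) and turns both ways against about 0.06 N m of friction. The arm passes above the master gear with its top 28 mm above post_seat.
- handle_mid (a point): Middle of the crank's upright red handle, 18 mm in diameter and 48 mm long (24 mm above and below this point), 36 mm from the master's axis; it spins freely on its pin, so a gripper can hold it from above without turning. Lower end 30 mm above post_seat, 1 mm above the boss of a seated gear; top 118 mm above the bench: carry gears over it, not into it.
- tray: Blue open tray, fixed, 210 (its x) by 125 (its y) by 30 mm high, walls and floor 4 mm thick; origin under its middle.
- mat: Blue mat, fixed, 270 (its x) by 170 mm, 3 mm thick, on which the three gears lie flat to start; origin under its middle.
- reagent_bottle: Bystander: closed amber bottle, 60 mm in diameter, 120 mm tall; origin at its foot.
- screw_jar: Bystander: closed jar, 48 mm in diameter, 55 mm tall; origin at its foot.
- stirrer_paddle: Bystander: steel stirrer paddle lying on the bench, 320 mm long along its x; origin under its middle.
- caliper: Bystander: caliper lying flat, 200 mm long along its x; origin under its slider.

How it is judged:
By the outcome, as a careful person would: the job done as asked, in the order asked, and still so for the second after the job is handed in, with the robot touching nothing.
It also fails if it takes over 72 s, if anything falls off the work surface, if the arm or the gripper's body presses on something with over 40 N, if the wrist force passes 120 N, or if a joint passes its speed limit or range.

## Robot

A 7-joint arm with a two-finger parallel gripper is mounted at the origin on the work surface. World frame = base frame: x ahead of the robot, y to its left, z up, the work surface at z = 0. Lengths are in m, angles in rad, forces in N, time in s.
With the tool pointing down it reaches from about 0.4 to 0.85 m from the base axis. Payload 4.5 kg.
Tool frame: the origin (TCP) lies midway between the tips of the shut fingers; the grasp point (between the pads) lies 19 mm behind it; z points along the fingers, y is the direction in which the jaws open and shut (so a half turn about z gives the same grasp; the last joint's range is limited). The gripper opens to 88 mm and grips with 3 to 60 N. Pads are 18 mm wide; open, the fingers measure 123 mm over their backs; the gripper's body (75 mm by 187 mm) begins 45 mm behind the grasp point.
Start: joints at [1.292, 0.689, -0.195, 1.565, 0.157, 0.902, -0.215], TCP at [0.192, -0.595, 0.213] pointing down, gripper open.
Joint ranges: [-3.01, 3.01], [-0.46, 2.08], [-1.47, 1.51], [0.13, 2.56], [-1, 4.14], [0.04, 2.09], [-2.66, 2.66]. Speed limits (rad/s): [2.57, 2.57, 3.14, 3.14, 3.14, 3.14, 3.14].

## Interface

Orientations are given as a unit quaternion [x, y, z, w].
In Python, from plant import r gives the robot as it stands. The module is installed in compiled form; this text tells all that it offers.
- The arm moves only by the shell command python3 -m jog 'ROWS' [FORCE]. ROWS is JSON, a list of rows, each an object with "translation": the shift along the tool's x, y, z in units of 40 mm (1.0 is 40 mm), a list of three; "twist": the turn about the tool's z in units of 6 degrees (1.0 is 6 degrees); "claw": the opening in per cent of the stroke, from 0 (shut) to 100 (fully open). A call has 1 to 20 rows; each row shifts and turns the commanded pose from where the row before left it, along the tool's axes as they then stand; what a row does not reach is not made up. A row lasts 1/12 s, in which the tool goes at most 41.7 mm and 7.16 degrees, less where a joint would pass 70% of its speed; a pose out of reach is approached as far as the arm can. A call is refused whole if a number of a shift passes 1 or a number of a turn 1, either way. A call with a gripper value outside its range is refused whole. The fingers move at their own pace and stop on an object; FORCE is the grip in N (left out, the last holds). Time passes only in rows, so rows that do not move let the fingers close. It gives the time, the measured TCP pose, the force and the opening at its end, in the units of the state.
- r.get_state(): the state, without advancing time (a new reading comes with each control period).
- r.snapshot(name): name is "scene" or "top"; returns a dict with "img" (420x560x3 uint8, red, green, blue), "fx", "fy", "cx", "cy" (pixels), "origin" and "rotation" of the camera in the world. Camera axes: x right, y up, looking along -z (the intrinsics and any distortion apply to the point x, -y, -z); pixel columns grow to the right and rows downward; lengths in m; the calibration is good to about 2 mm. A picture is of the moment at which its call begins. There is no depth.
- r.finish_job(): hands the job in, once; it reports no verdict.
Trained networks look in the newest picture that a camera, given by its name, has taken for a name from the list of things; names that differ only in an ending like _2 or _b are one class to them, and where a whole thing is asked for, a point or a joint stands for the part that bears it (a point fixed in the world has none). Each returns a list of dicts, best first, with "confidence" (0 to 1); they miss things now and then, are a little off and sometimes report something else, mostly with a low value. They report only what shows in the picture. A call takes as long as a camera call.
- r.spot_in(label, camera): "rect" ([left, top, right, bottom] in pixels, round what is visible of it).
- r.spot_point(label, camera): "location" ([row, column] in pixels: a listed point, or the origin of a listed thing).
The state is a dict: "clock": time; "q": joint angles; "qd": joint speeds; "joint_torque": joint torques, N m; "tool_pos": TCP position; "eef_rot": TCP orientation; "contact_force": force on the tool from outside, world axes, zero at the start; "moment": the same for the moment, N m; "opening": opening from 0.0 (shut) to 1.0 (fully open).
Only numpy, scipy, OpenCV 4.12 (cv2) and the standard library are available. Lean on these libraries where they do the work, as an engineer would, in place of code of your own. Each camera call takes 0.05 s, during which the arm holds its last target. There are 200 camera calls.

## Working session

There is one attempt and no reset: what is moved stays moved. The work goes in short steps, Python scripts to look and compute and a shell command to move; the robot and the scene stay as the last step left them, time stands still between calls to the robot, and variables do not carry over. Pictures are saved under pics/ and viewed, about 8 in all and at most 12, crops included, and the job is handed in when it is done.

```bash
mkdir -p pics; cat > h.py <<'E'
import numpy as np, cv2
from plant import r
def snap(cam,name=None):
    s=r.snapshot(cam)
    if name: cv2.imwrite(f'pics/{name}.png',cv2.cvtColor(np.asarray(s['img']),cv2.COLOR_RGB2BGR))
    return s
def ray(s,row,col):
    d=np.array([(col-s['cx'])/s['fx'],-(row-s['cy'])/s['fy'],-1.0])
    return np.array(s['origin']),np.array(s['rotation'])@d
def at(s,row,col,z):
    o,d=ray(s,row,col); return o+d*(z-o[2])/d[2]
def px(s,p):
    c=np.array(s['rotation']).T@(np.array(p)-np.array(s['origin']))
    return s['cy']-s['fy']*c[1]/-c[2], s['cx']+s['fx']*c[0]/-c[2]
E
python3 - <<'E'
from h import *
for c in ('top','scene'):
    s=snap(c,c+'0'); print(c,{k:np.round(v,4).tolist() for k,v in s.items() if k!='img'})
    for l,z in dict(gear16_mid=.0175,gear20_mid=.0175,gear24_mid=.0175,checker=0,post_seat=.04,master_axis=.04,handle_mid=.094,tray=0,mat=0,reagent_bottle=0,screw_jar=0,stirrer_paddle=0,caliper=0).items():
        for d in r.spot_point(l,c)[:3]: print(l,np.round(d['location'],1),round(d['confidence'],2),np.round(at(s,*d['location'],z),4))
print(r.get_state())
E
```

```text
top {'fx': 413.8745, 'fy': 413.8745, 'cx': 273.7235, 'cy': 213.4813, 'origin': [0.4971, 0.0124, 0.9019], 'rotation': [0.0537, -0.0307, -0.7014, 0.7101]}Traceback (most recent call last):
  File "<stdin>", line 5, in <module>
  File "h.py", line 11, in at
    o,d=ray(s,row,col); return o+d*(z-o[2])/d[2]
        ~~~^^^^^^^^^^^
  File "h.py", line 9, in ray
    return np.array(s['origin']),np.array(s['rotation'])@d
                                 ~~~~~~~~~~~~~~~~~~~~~~~^~
ValueError: matmul: Input operand 1 has a mismatch in its core dimension 0, with gufunc signature (n?,k),(k,m?)->(n?,m?) (size 3 is different from 4)
```

```bash
sed -i "s/np.array(s\['rotation'\])/R(s)/" h.py; cat >> h.py <<'E'
from scipy.spatial.transform import Rotation
def R(s): return Rotation.from_quat(s['rotation']).as_matrix()
E
python3 - <<'E'
from h import *
for c in ('top','scene'):
    s=snap(c,c+'0'); print(c,{k:np.round(v,4).tolist() for k,v in s.items() if k!='img'})
    for l,z in dict(gear16_mid=.0175,gear20_mid=.0175,gear24_mid=.0175,checker=0,post_seat=.04,master_axis=.04,handle_mid=.094,tray=0,mat=0,reagent_bottle=0,screw_jar=0,stirrer_paddle=0,caliper=0).items():
        for d in r.spot_point(l,c)[:3]: print(l,np.round(d['location'],1),round(d['confidence'],2),np.round(at(s,*d['location'],z),4))
print(r.get_state())
E
```

```text
top {'fx': 413.8745, 'fy': 413.8745, 'cx': 273.7235, 'cy': 213.4813, 'origin': [0.4971, 0.0124, 0.9019], 'rotation': [0.0537, -0.0307, -0.7014, 0.7101]}
gear16_mid [198.9 291.4] 0.75 [0.6352 0.0044 0.0175]
gear20_mid [232.7 248.9] 0.58 [0.561  0.0948 0.0175]
gear20_mid [174.  143.4] 0.48 [0.6876 0.3303 0.0175]
gear24_mid [267.  295.6] 0.7 [ 0.4895 -0.0059  0.0175]
checker [271.3 406.2] 0.98 [ 0.4837 -0.2425  0.    ]
checker [174.8 143.7] 0.74 [0.6896 0.3358 0.    ]
checker [267.9 293.3] 0.6 [ 0.4873 -0.0013  0.    ]
post_seat [282.3 414.1] 0.9 [ 0.4623 -0.2466  0.04  ]
master_axis [245.5 422.7] 0.69 [ 0.5373 -0.266   0.04  ]
master_axis [245.  449.4] 0.48 [ 0.5391 -0.3202  0.04  ]
handle_mid [245.3 448.8] 0.62 [ 0.5358 -0.2982  0.094 ]
tray [258.7 152. ] 0.56 [0.5028 0.3077 0.    ]
mat [236.3 268.3] 0.56 [0.5549 0.0538 0.    ]
reagent_bottle [165.  186.1] 0.94 [0.7126 0.2409 0.    ]
screw_jar [174.6 145.3] 0.56 [0.69   0.3322 0.    ]
stirrer_paddle [140.  293.1] 0.77 [0.7715 0.0016 0.    ]
caliper [170.9 435.5] 0.95 [ 0.7031 -0.3113  0.    ]
scene {'fx': 436.113, 'fy': 436.113, 'cx':
[... 1062 characters left out ...]
0.3468 0.    ]
{'clock': 1.5, 'q': array([ 1.29183652,  0.6891001 , -0.19459959,  1.56529906,  0.15727545,
        0.90252087, -0.21510725]), 'qd': array([-0.00135018,  0.00111787,  0.00146842, -0.00012853,  0.00071497,
       -0.00137889,  0.00043131]), 'joint_torque': array([-2.34587390e-05, -5.27486801e+01, -1.26707051e+00, -1.53743041e+01,
       -5.19139180e-02, -6.07696875e-04,  1.68928176e-05]), 'tool_pos': array([ 0.19233791, -0.59468642,  0.21284289]), 'eef_rot': array([9.87797601e-01, 1.55743054e-01, 1.67991681e-05, 2.36540496e-05]), 'contact_force': array([0.33864494, 0.03898844, 0.61379531]), 'moment': array([-0.03875288,  0.01791753,  0.00325302]), 'opening': 0.9983994687526894}
```

View pics/top0.png

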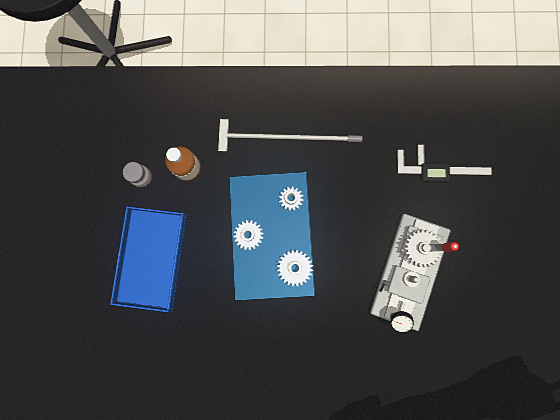

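View pics/scene0.png

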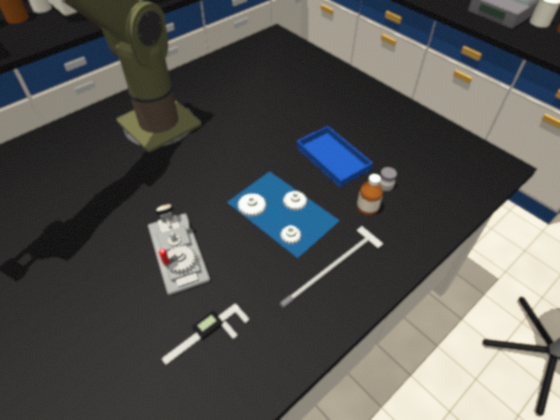

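The top view shows gear16 at about (291,198), gear20 at (248,235), gear24 at (295,268), the tray at (148,260), the post at (412,280), the master at (422,247) and the red handle at (455,246). The scene view agrees with that layout. Next I'll take finer measurements.

```bash
cat > m.py <<'E'
from h import *
s=snap('top'); c=snap('scene'); I=np.asarray(s['img']).astype(np.uint8); J=np.asarray(c['img'])
def gears(s,box):
    hsv=cv2.cvtColor(np.asarray(s['img']),cv2.COLOR_RGB2HSV)
    m=((hsv[...,1]<90)&(hsv[...,2]>130)).astype(np.uint8)
    m=cv2.morphologyEx(m,cv2.MORPH_CLOSE,np.ones((3,3),np.uint8))
    n,l,st,ce=cv2.connectedComponentsWithStats(m)
    return [(st[i,4],ce[i]) for i in range(1,n) if 80<st[i,4]<2500 and box[0]<ce[i][0]<box[2] and box[1]<ce[i][1]<box[3]]
G=np.asarray(I).astype(float).min(axis=2).astype(np.float32)
if __name__=='__main__':
    for a,(x,y) in gears(s,(225,165,320,300)):
        p=at(s,y,x,.012); print('top',a,round(x,1),round(y,1),np.round(p[:2],4))
        # phase over teeth, world angle, sample ring at z=.015
        best=[]
        for n,ro in ((16,24.),(20,30.),(24,36.)):
            for rr in (ro-1.5,ro,ro+1):
                t=np.linspace(0,2*np.pi,720,endpoint=False)
                q=np.array([px(s,[p[0]+rr/1e3*np.cos(u),p[1]+rr/1e3*np.sin(u),.014]) for u in t],np.float32)
                v=cv2.remap(G,q[:,1].copy()[None],q[:,0].copy()[None],cv2.INTER_CUBIC)[0]
                F=np.fft.fft(v); k=n; print('  ',n,rr,'amp',round(abs(F[n])/360,1),'mean',round(v.mean()),'tooth deg',round(np.degrees(-np.angle(F[n]))/n%(360/n),1))
    for a,(x,y) in gears(c,(225,170,340,260)):
        print('scene',a,round(x,1),round(y,1),np.round(at(c,y,x,.014)[:2],4))
    for z,(cam,im) in enumerate(((s,I),(c,J))):
        h=cv2.cvtColor(im,cv2.COLOR_RGB2HSV); m=((h[...,0]<8)|(h[...,0]>172))&(h[...,1]>150)&(h[...,2]>90)
        n,l,st,ce=cv2.connectedComponentsWithStats(m.astype(np.uint8))
        for i in range(1,n):
            if st[i,4]>15: print('red',z,st[i],np.round(ce[i],1),np.round(at(cam,ce[i][1],ce[i][0],.1),4))
    A=cv2.resize(I[205:335,365:465],None,fx=4,fy=4,interpolation=cv2.INTER_CUBIC)
    B=cv2.resize(J[195:299,140:219],None,fx=5,fy=5,interpolation=cv2.INTER_CUBIC)
    cv2.imwrite('pics/chk.png',cv2.cvtColor(np.hstack([A,B]),cv2.COLOR_RGB2BGR))
E
python3 m.py
```

```text
top 393 290.8 198.3 [0.6374 0.0057]
   16 22.5 amp 109.4 mean 162 tooth deg 15.4
   16 24.0 amp 117.0 mean 145 tooth deg 15.5
   16 25.0 amp 105.6 mean 128 tooth deg 15.5
   20 28.5 amp 2.8 mean 63 tooth deg 5.2
   20 30.0 amp 1.2 mean 66 tooth deg 5.1
   20 31.0 amp 0.1 mean 69 tooth deg 1.9
   24 34.5 amp 0.3 mean 70 tooth deg 1.6
   24 36.0 amp 0.3 mean 69 tooth deg 0.6
   24 37.0 amp 0.4 mean 68 tooth deg 13.6
top 643 248.0 234.9 [0.5567 0.0971]
   16 22.5 amp 0.8 mean 241 tooth deg 22.5
   16 24.0 amp 1.6 mean 245 tooth deg 18.4
   16 25.0 amp 2.8 mean 242 tooth deg 17.4
   20 28.5 amp 110.6 mean 161 tooth deg 6.8
   20 30.0 amp 112.9 mean 145 tooth deg 6.9
   20 31.0 amp 99.9 mean 127 tooth deg 7.0
   24 34.5 amp 1.7 mean 65 tooth deg 11.4
   24 36.0 amp 1.6 mean 64 tooth deg 12.8
   24 37.0 amp 0.3 mean 66 tooth deg 10.4
top 939 294.5 267.8 [ 0.4878 -0.0037]
   16 22.5 amp 0.1 mean 238 tooth deg 5.2
   16 24.0 amp 0.1 mean 238 tooth deg 4.6
   16 25.0 amp 0.0 mean 238 tooth deg 9.5
   20 28.5 amp 0.8 mean 240 tooth deg 0.8
   20 30.0 amp 1.3 mean 246 tooth deg 2.0
   20 31.0 amp 1.2 mean 243 tooth deg 4.7
   24 34.5 amp 120.9 mean 159 tooth deg 8.5
   24 36.0 amp 114.3 mean 143 tooth deg 8.6
   24 37.0 amp 97.1 mean 129 tooth deg 8.5
scene 379 294.6 200.0 [0.5592 0.097 ]
scene 534 251.4 204.2 [ 0.4907 -0.0038]
scene 313 290.2 234.2 [0.6388 0.0066]
red 0 [442 242  17  10 123] [449.8 246.5] [ 0.5333 -0.2977  0.1   ]
red 1 [160 250   9  14  69] [164. 257.] [ 0.5398 -0.2994  0.1   ]
```

View pics/chk.png

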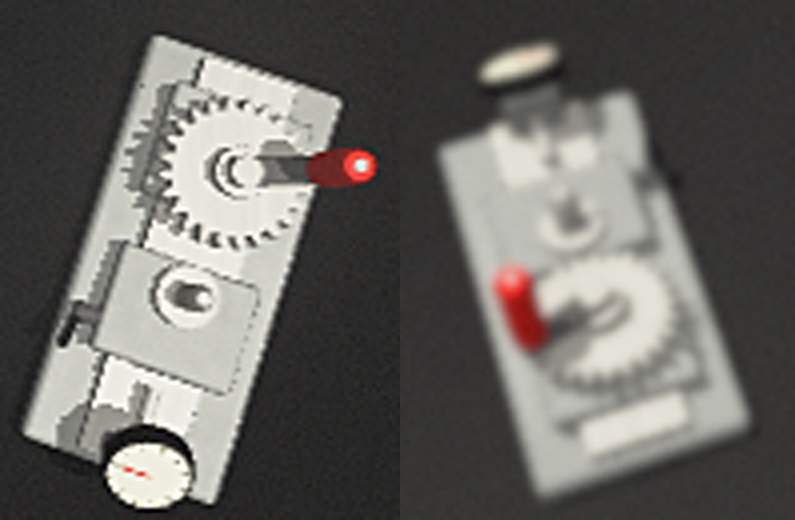

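Top crop: flange ring at about (411.8,279) px, master centre about (423,248) and handle top about (454.5,246.5). The base corners are visible too. I'll refine these.

```bash
cat > m2.py <<'E'
from m import *
from scipy.optimize import minimize
cr=lambda x,y:(205+y/4-.375,365+x/4-.375)
cs=lambda x,y:(195+y/5-.4,140+(x-400)/5-.4)
for n,a,b,z in (('flange',(187,296),(570,222),.04),('master',(234,172),(597,318),.052),('handletop',(358,166),(513,283),.117)):
    print(n,np.round(at(s,*cr(*a),z)[:2],4),np.round(at(c,*cs(*b),z)[:2],4))
for z in (.015,.03):
    P=np.array([at(s,*cr(*k),z)[:2] for k in ((152,38),(340,102),(213,500),(25,432))])
    e1=P[0]-P[3];e2=P[1]-P[2];w=P[3]-P[2]; print('base',z,'ctr',P.mean(0).round(4),'len',np.linalg.norm(e1),np.linalg.norm(e2),np.linalg.norm(w),'ang',[np.degrees(np.arctan2(*v[::-1])).round(1) for v in (e1,e2)],np.degrees(np.arctan2(*w[::-1])).round(1)-90)
# master gear 24-fold fit
t=np.radians(np.arange(-30,250,.5))
def f(p,full=False,r=.036):
    q=np.array([px(s,[p[0]+r*np.cos(u),p[1]+r*np.sin(u),.052]) for u in t],np.float32)
    v=cv2.remap(G,q[:,1].copy()[None],q[:,0].copy()[None],cv2.INTER_CUBIC)[0]
    v=v-cv2.GaussianBlur(v[None].astype(np.float32),(0,0),20)[0]
    F=(v*np.exp(-24j*t)).mean()
    return (abs(F),np.degrees(-np.angle(F)*-1)/24*-1%15) if full else -abs(F)
m0=at(s,*cr(234,172),.052)[:2]
for r_ in (.0355,.0365,.0375):
    o=minimize(f,m0,args=(False,r_),method='Nelder-Mead',options=dict(initial_simplex=[m0,m0+[.003,0],m0+[0,.003]]))
    print('master fit',r_,o.x.round(4),f(o.x,True,r_))
E
python3 m2.py
```

```text
flange [ 0.4696 -0.2413] [ 0.4672 -0.2389]
master [ 0.5325 -0.2629] [ 0.5332 -0.2639]
handletop [ 0.5333 -0.2991] [ 0.5354 -0.2977]
base 0.015 ctr [ 0.4847 -0.2469] len 0.218995467053656 0.2191940307391631 0.10140500413411252 ang [np.float64(-18.7), np.float64(-19.2)] -18.799999999999997
base 0.03 ctr [ 0.4849 -0.2425] len 0.2152916622523855 0.21548686768969857 0.09968997164399825 ang [np.float64(-18.7), np.float64(-19.2)] -18.799999999999997
master fit 0.0355 [ 0.5324 -0.2641] (np.float64(41.2856306451333), np.float64(2.3270099951099703))
master fit 0.0365 [ 0.5311 -0.2596] (np.float64(26.246929350555547), np.float64(10.000774303743135))
master fit 0.0375 [ 0.5315 -0.2599] (np.float64(21.393321069624587), np.float64(9.76250900869681))
```

```bash
cat > go.py <<'E'
import sys
from h import *
def st(p=True):
    g=r.get_state(); M=Rotation.from_quat(g['eef_rot']).as_matrix()
    yaw=np.degrees(np.arctan2(M[1,0],M[0,0])); 
    if p: print('t %.2f pos %s yaw %.2f tilt %.2f open %.3f F %s M %s'%(g['clock'],g['tool_pos'].round(4),yaw,np.degrees(np.arccos(-M[2,2])),g['opening'],g['contact_force'].round(1),g['moment'].round(2)))
    return g,M,yaw
if __name__=='__main__':
    g,M,yaw=st()
    a=[float(v) for v in sys.argv[1:]]
    for i in range(0,len(a),4):   # successive targets x y z yaw(world deg); shift first in current axes then twist
        d=M.T@(np.array(a[i:i+3])-g['tool_pos'])/.04 if i==0 else M.T@(np.array(a[i:i+3])-np.array(a[i-4:i-1]))/.04
        print('shift units',d.round(3),'norm',np.linalg.norm(d).round(2)); 
        tw=-(a[i+3]-yaw); tw=(tw+180)%360-180; print('twist units',round(tw/6,3)); yaw=a[i+3]
        t=np.radians(yaw); M=np.array([[np.cos(t),np.sin(t),0],[np.sin(t),-np.cos(t),0],[0,0,-1.]])
E
python3 go.py .5567 .0971 .15 77.2
python3 -m jog '[{"translation":[0.7,-0.68,0],"twist":0,"claw":60},{"translation":[0.7,-0.68,0],"twist":0,"claw":60},{"translation":[0.7,-0.68,0],"twist":0,"claw":60},{"translation":[0.7,-0.68,0],"twist":0,"claw":60},{"translation":[0.7,-0.68,0],"twist":0,"claw":60},{"translation":[0.7,-0.68,0],"twist":0,"claw":60},{"translation":[0.7,-0.68,0],"twist":0,"claw":60},{"translation":[0.7,-0.68,0],"twist":0,"claw":60},{"translation":[0.7,-0.68,0],"twist":0,"claw":60},{"translation":[0.7,-0.68,0],"twist":0,"claw":60},{"translation":[0.7,-0.68,0],"twist":0,"claw":60},{"translation":[0.7,-0.68,0],"twist":0,"claw":60},{"translation":[0.7,-0.68,0],"twist":0,"claw":60},{"translation":[0.7,-0.68,0],"twist":0,"claw":60},{"translation":[0.7,-0.68,0.1],"twist":0,"claw":60},{"translation":[0.7,-0.68,0.2],"twist":0,"claw":60},{"translation":[0.7,-0.68,0.2],"twist":0,"claw":60},{"translation":[0.7,-0.68,0.2],"twist":0,"claw":60},{"translation":[0.7,-0.68,0.2],"twist":0,"claw":60},{"translation":[0.7,-0.68,0.2],"twist":0,"claw":60}]' 10
python3 go.py .5567 .0971 .10 77.2
```

```text
t 1.70 pos [ 0.1924 -0.5947  0.2128] yaw 17.92 tilt 0.00 open 0.997 F [-0.   0.6 -0.1] M [ 0.01  0.03 -0.07]
shift units [ 13.988 -13.652   1.571] norm 19.61
twist units -9.88
clock: 3.37
tool_pos: [0.5585, 0.0972, 0.1685]
eef_rot: [0.988, 0.156, 0.0, 0.0]
contact_force: [0.6, -0.7, -0.3]
opening: 0.601
t 3.37 pos [0.5585 0.0972 0.1685] yaw 17.94 tilt 0.03 open 0.601 F [ 0.6 -0.7 -0.3] M [-0.   -0.06 -0.03]
shift units [-0.045 -0.011  1.714] norm 1.71
twist units -9.877
```

```bash
python3 -m jog '[{"translation":[-0.03,-0.01,0.2],"twist":-0.99,"claw":60},{"translation":[0,0,0.2],"twist":-0.99,"claw":60},{"translation":[0,0,0.2],"twist":-0.99,"claw":60},{"translation":[0,0,0.2],"twist":-0.99,"claw":60},{"translation":[0,0,0.2],"twist":-0.99,"claw":60},{"translation":[0,0,0.3],"twist":-0.99,"claw":60},{"translation":[0,0,0.4],"twist":-0.99,"claw":60},{"translation":[0,0,0.4],"twist":-0.99,"claw":60},{"translation":[0,0,0.4],"twist":-0.99,"claw":60},{"translation":[0,0,0.4],"twist":-0.97,"claw":60},{"translation":[0,0,0.4],"twist":0,"claw":60},{"translation":[0,0,0.3],"twist":0,"claw":60},{"translation":[0,0,0.14],"twist":0,"claw":60},{"translation":[0,0,0],"twist":0,"claw":60},{"translation":[0,0,0],"twist":0,"claw":30}]' 5
python3 go.py .5575 .0971 .018 77.2
```

```text
clock: 4.62
tool_pos: [0.5568, 0.0954, 0.0194]
eef_rot: [0.782, 0.624, 0.0, 0.0]
contact_force: [1.0, -0.8, -0.0]
opening: 0.547
t 4.62 pos [0.5568 0.0954 0.0194] yaw 77.20 tilt 0.03 open 0.547 F [ 1.  -0.8 -0. ] M [ 0.02 -0.06 -0.01]
shift units [0.046 0.008 0.036] norm 0.06
twist units -0.001
```

```bash
python3 -m jog '[{"translation":[0.046,0,0.03],"twist":0,"claw":20},{"translation":[0,0,0],"twist":0,"claw":20},{"translation":[0,0,0],"twist":0,"claw":20},{"translation":[0,0,0],"twist":0,"claw":20},{"translation":[0,0,0],"twist":0,"claw":50},{"translation":[0,0,0],"twist":0,"claw":50},{"translation":[0,0,0],"twist":0,"claw":50},{"translation":[0,0,0],"twist":0,"claw":50}]' 5
python3 -m jog '[{"translation":[0,0,0],"twist":1,"claw":50},{"translation":[0,0,0],"twist":1,"claw":50},{"translation":[0,0,0],"twist":1,"claw":50},{"translation":[0,0,0],"twist":1,"claw":50},{"translation":[0,0,0],"twist":1,"claw":50},{"translation":[0,0,0],"twist":1,"claw":50},{"translation":[0,0,0],"twist":1,"claw":50},{"translation":[0,0,0],"twist":1,"claw":50},{"translation":[0,0,0],"twist":1,"claw":50},{"translation":[0,0,0],"twist":1,"claw":50},{"translation":[0,0,0],"twist":1,"claw":50},{"translation":[0,0,0],"twist":1,"claw":50},{"translation":[0,0,0],"twist":1,"claw":50},{"translation":[0,0,0],"twist":1,"claw":50},{"translation":[0,0,0],"twist":1,"claw":50},{"translation":[0,0,0],"twist":0,"claw":20},{"translation":[0,0,0],"twist":0,"claw":20},{"translation":[0,0,0],"twist":0,"claw":20},{"translation":[0,0,0],"twist":0,"claw":20},{"translation":[0,0,0],"twist":0,"claw":20}]' 20
python3 go.py .4690 -.2412 .15 -18.9
```

```text
clock: 5.28
tool_pos: [0.557, 0.097, 0.018]
eef_rot: [0.782, 0.624, 0.0, 0.0]
contact_force: [-0.3, 0.2, 0.5]
opening: 0.495
clock: 6.95
tool_pos: [0.5569, 0.097, 0.018]
eef_rot: [0.994, -0.111, 0.0, -0.0]
contact_force: [0.3, 0.8, -0.4]
opening: 0.204
t 6.95 pos [0.5569 0.097  0.018 ] yaw -12.74 tilt 0.01 open 0.204 F [ 0.3  0.8 -0.4] M [ 0.05 -0.   -0.01]
shift units [-0.28   8.732 -3.301] norm 9.34
twist units 1.027
```

```bash
python3 - <<'E'
from h import *
s=snap('top'); c=snap('scene')
A=cv2.resize(s['img'][160:310,180:330],None,fx=2.6,fy=2.6,interpolation=cv2.INTER_CUBIC)
B=cv2.resize(c['img'][150:270,220:340],None,fx=3.25,fy=3.25,interpolation=cv2.INTER_CUBIC)
cv2.imwrite('pics/g1.png',cv2.cvtColor(np.hstack([A,B]),cv2.COLOR_RGB2BGR))
E
```

```text
(no output)
```

View pics/g1.png

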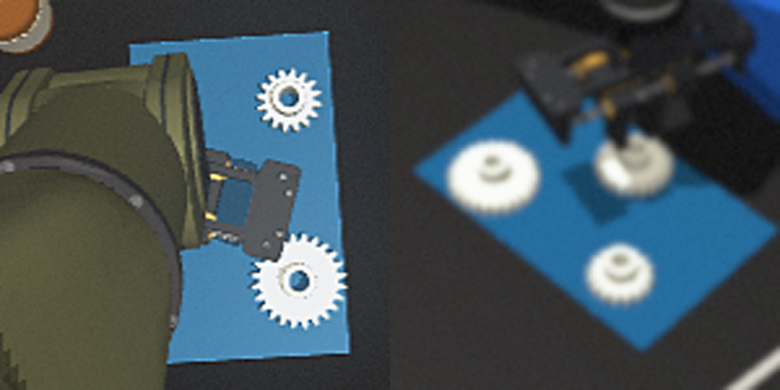

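The picture is ambiguous: the opening reads 0.20, which suggests an empty grip, although the gear at scene px (294,200) hasn't moved. I'll take a closer look with the TCP and boss projected.

```bash
python3 - <<'E'
from h import *
c=snap('scene'); k=8
r0,c0=150,250
B=cv2.cvtColor(cv2.resize(c['img'][r0:r0+75,c0:c0+90],None,fx=k,fy=k,interpolation=cv2.INTER_CUBIC),cv2.COLOR_RGB2BGR)
B=cv2.convertScaleAbs(B,alpha=1.6,beta=25)
def dot(p,col):
    a,b=px(c,p); cv2.circle(B,(int((b-c0+.5)*k),int((a-r0+.5)*k)),4,col,-1)
p=r.get_state()['tool_pos']; print(p,px(c,p))
dot(p,(0,0,255)); dot(p+[0,0,.064],(0,255,0))
for t in np.linspace(0,6.28,16): dot([.557+.014*np.cos(t),.097+.014*np.sin(t),.032],(255,0,255))
cv2.imwrite('pics/g2.png',B)
E
```

```text
[0.55695469 0.09701474 0.01803473] (np.float64(198.61288248657686), np.float64(294.0632928166971))
```

View pics/g2.png

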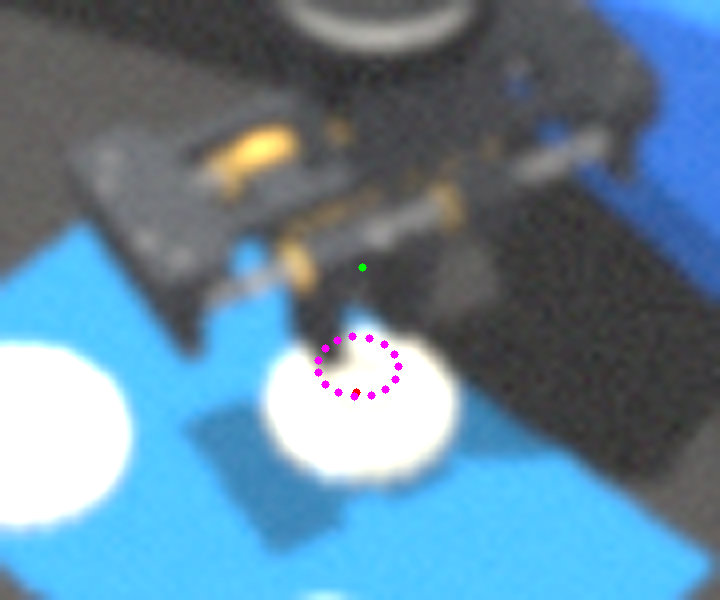

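The left fingertip shows at about (330,358) in this crop. That is above the boss, roughly 15 mm higher than the reported TCP. I'll test by closing fully, watching where it stops.

```bash
python3 -m jog '[{"translation":[0,0,0],"twist":0,"claw":10},{"translation":[0,0,0],"twist":0,"claw":10},{"translation":[0,0,0],"twist":0,"claw":10},{"translation":[0,0,0],"twist":0,"claw":10}]' 10; python3 go.py
```

```text
clock: 7.43
tool_pos: [0.5569, 0.097, 0.018]
eef_rot: [0.994, -0.111, 0.0, 0.0]
contact_force: [0.3, 0.1, -0.9]
opening: 0.101
t 7.43 pos [0.5569 0.097  0.018 ] yaw -12.79 tilt 0.00 open 0.101 F [ 0.3  0.1 -0.9] M [ 0.04 -0.04 -0.02]
```

```bash
python3 -m jog '[{"translation":[0,0,0],"twist":0,"claw":50},{"translation":[0,0,0],"twist":0,"claw":50},{"translation":[0,0,0],"twist":0,"claw":50},{"translation":[0,0,0],"twist":0,"claw":50},{"translation":[0,0,0],"twist":0,"claw":50},{"translation":[0,0,0.06],"twist":0,"claw":50},{"translation":[0,0,0.06],"twist":0,"claw":50},{"translation":[0,0,0.06],"twist":0,"claw":50},{"translation":[0,0,0.07],"twist":0,"claw":50},{"translation":[0,0,0],"twist":0,"claw":50}]' 10
python3 go.py
python3 -m jog '[{"translation":[0,0,0],"twist":0,"claw":20},{"translation":[0,0,0],"twist":0,"claw":20},{"translation":[0,0,0],"twist":0,"claw":20},{"translation":[0,0,0],"twist":0,"claw":20},{"translation":[0,0,0],"twist":0,"claw":20}]' 10; python3 go.py
```

```text
clock: 8.27
tool_pos: [0.5565, 0.097, 0.0073]
eef_rot: [0.994, -0.111, -0.001, 0.0]
contact_force: [0.3, 0.4, -0.1]
opening: 0.502
t 8.27 pos [0.5565 0.097  0.0073] yaw -12.80 tilt 0.06 open 0.502 F [ 0.3  0.4 -0.1] M [0.02 0.07 0.02]
clock: 8.68
tool_pos: [0.557, 0.097, 0.0081]
eef_rot: [0.994, -0.111, 0.0, 0.0]
contact_force: [0.3, 0.1, -1.7]
opening: 0.205
t 8.68 pos [0.557  0.097  0.0081] yaw -12.80 tilt 0.01 open 0.205 F [ 0.3  0.1 -1.7] M [0.08 0.04 0.  ]
```

```bash
python3 -m jog '[{"translation":[0,0,0],"twist":0,"claw":50},{"translation":[0,0,0],"twist":0,"claw":50},{"translation":[0,0,0],"twist":0,"claw":50},{"translation":[0,0,0],"twist":0,"claw":50},{"translation":[0,0,0.05],"twist":0,"claw":50},{"translation":[0,0,0.05],"twist":0,"claw":50},{"translation":[0,0,0.05],"twist":0,"claw":50},{"translation":[0,0,0],"twist":0,"claw":50}]' 10
python3 go.py
python3 - <<'E'
from h import *
c=snap('scene'); k=8
r0,c0=150,250
B=cv2.cvtColor(cv2.resize(c['img'][r0:r0+75,c0:c0+90],None,fx=k,fy=k,interpolation=cv2.INTER_CUBIC),cv2.COLOR_RGB2BGR)
def dot(p,col):
    a,b=px(c,p); cv2.circle(B,(int((b-c0+.5)*k),int((a-r0+.5)*k)),3,col,-1)
p=r.get_state()['tool_pos']
dot(p,(0,0,255)); dot(p+[0,0,.064],(0,255,0))
cv2.imwrite('pics/g3.png',B)
E
```

```text
clock: 9.35
tool_pos: [0.5566, 0.097, 0.0015]
eef_rot: [0.994, -0.111, -0.0, 0.0]
contact_force: [0.3, -0.6, 0.2]
opening: 0.501
t 9.35 pos [0.5566 0.097  0.0015] yaw -12.80 tilt 0.05 open 0.501 F [ 0.3 -0.6  0.2] M [0.04 0.05 0.03]
```

View pics/g3.png

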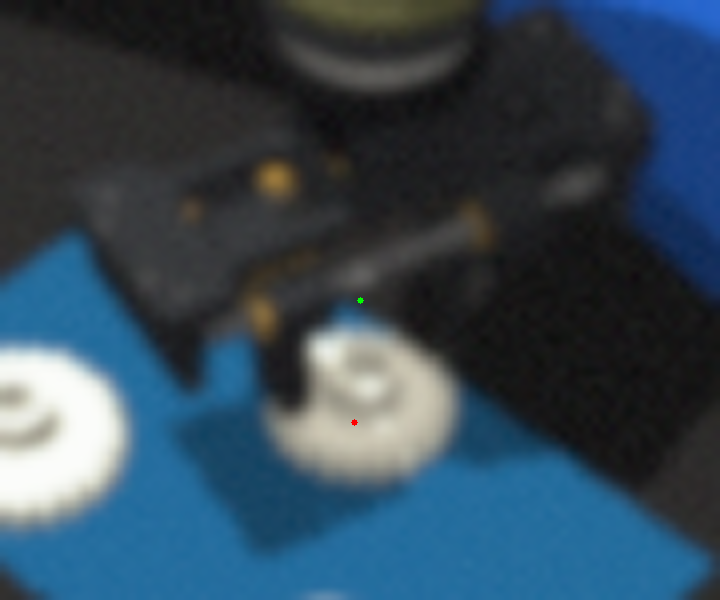

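The left fingertip is now at about (290,405), beside the boss at (360,370). So the true tips sit about 18–19 mm above the reported TCP. I'll close here.

```bash
python3 -m jog '[{"translation":[0,0,0],"twist":0,"claw":20},{"translation":[0,0,0],"twist":0,"claw":20},{"translation":[0,0,0],"twist":0,"claw":20},{"translation":[0,0,0],"twist":0,"claw":20},{"translation":[0,0,0],"twist":0,"claw":20}]' 10; python3 go.py
```

```text
clock: 9.82
tool_pos: [0.557, 0.0971, 0.0021]
eef_rot: [0.994, -0.111, 0.0, -0.0]
contact_force: [0.1, 0.2, -1.4]
opening: 0.306
t 9.82 pos [0.557  0.0971 0.0021] yaw -12.79 tilt 0.01 open 0.306 F [ 0.1  0.2 -1.4] M [ 0.06 -0.03 -0.01]
```

```bash
python3 -m jog '[{"translation":[0,0,0],"twist":0,"claw":45},{"translation":[0,0,0],"twist":0,"claw":45},{"translation":[0,0,0],"twist":0,"claw":45},{"translation":[0,0,0.05],"twist":0,"claw":45},{"translation":[0,0,0.05],"twist":0,"claw":45},{"translation":[0,0,0.05],"twist":0,"claw":45},{"translation":[0,0,0],"twist":0,"claw":45}]' 10 | egrep 'force|pos'
python3 -m jog '[{"translation":[0,0,0.05],"twist":0,"claw":45},{"translation":[0,0,0.05],"twist":0,"claw":45},{"translation":[0,0,0],"twist":0,"claw":45}]' | egrep 'force|pos'
```

```text
tool_pos: [0.5566, 0.097, -0.0045]
contact_force: [0.3, -0.3, -0.6]
tool_pos: [0.5567, 0.097, -0.0084]
contact_force: [-0.6, 0.2, 0.7]
```

```bash
python3 -m jog '[{"translation":[0,0,0.05],"twist":0,"claw":45},{"translation":[0,0,0],"twist":0,"claw":45}]' | egrep 'force|pos'
python3 -m jog '[{"translation":[0,0,0.05],"twist":0,"claw":45},{"translation":[0,0,0],"twist":0,"claw":45}]' | egrep 'force|pos'
```

```text
tool_pos: [0.5568, 0.097, -0.0103]
contact_force: [0.0, -0.1, 0.4]
tool_pos: [0.5569, 0.097, -0.0105]
contact_force: [-2.1, -0.5, 13.2]
```

The fingers touch the disc top at a reported z of −10.5 mm, where the disc top is at 15 mm. So reported z = true tip z − 25.5 mm. I'll back off about 1.5 mm, then regrasp in both directions to centre the gear.

```bash
python3 -m jog '[{"translation":[0,0,-0.09],"twist":0,"claw":50},{"translation":[0,0,0],"twist":-1,"claw":50},{"translation":[0,0,0],"twist":-1,"claw":50},{"translation":[0,0,0],"twist":-1,"claw":50},{"translation":[0,0,0],"twist":-1,"claw":50},{"translation":[0,0,0],"twist":-1,"claw":50},{"translation":[0,0,0],"twist":-1,"claw":50},{"translation":[0,0,0],"twist":-1,"claw":50},{"translation":[0,0,0],"twist":-1,"claw":50},{"translation":[0,0,0],"twist":-1,"claw":50},{"translation":[0,0,0],"twist":-1,"claw":50},{"translation":[0,0,0],"twist":-1,"claw":50},{"translation":[0,0,0],"twist":-1,"claw":50},{"translation":[0,0,0],"twist":-1,"claw":50},{"translation":[0,0,0],"twist":-1,"claw":50},{"translation":[0,0,0],"twist":-1,"claw":20},{"translation":[0,0,0],"twist":0,"claw":20},{"translation":[0,0,0],"twist":0,"claw":20},{"translation":[0,0,0],"twist":0,"claw":20},{"translation":[0,0,0],"twist":0,"claw":20}]' 5 ; python3 go.py
python3 -m jog '[{"translation":[0,0,0],"twist":0,"claw":50},{"translation":[0,0,0],"twist":0,"claw":50},{"translation":[0,0,0],"twist":0,"claw":50}]' 5; python3 -m jog '[{"translation":[0,0,0],"twist":1,"claw":50},{"translation":[0,0,0],"twist":1,"claw":50},{"translation":[0,0,0],"twist":1,"claw":50},{"translation":[0,0,0],"twist":1,"claw":50},{"translation":[0,0,0],"twist":1,"claw":50},{"translation":[0,0,0],"twist":1,"claw":50},{"translation":[0,0,0],"twist":1,"claw":50},{"translation":[0,0,0],"twist":1,"claw":50},{"translation":[0,0,0],"twist":1,"claw":50},{"translation":[0,0,0],"twist":1,"claw":50},{"translation":[0,0,0],"twist":1,"claw":50},{"translation":[0,0,0],"twist":1,"claw":50},{"translation":[0,0,0],"twist":1,"claw":50},{"translation":[0,0,0],"twist":1,"claw":50},{"translation":[0,0,0],"twist":1,"claw":20},{"translation":[0,0,0],"twist":0,"claw":20},{"translation":[0,0,0],"twist":0,"claw":20},{"translation":[0,0,0],"twist":0,"claw":20},{"translation":[0,0,0],"twist":0,"claw":20}]' 25
python3 go.py .557 .097 .125 -12.8 .4692 -.2414 .125 -18.9
```

```text
clock: 12.65
tool_pos: [0.5569, 0.097, -0.0084]
eef_rot: [0.782, 0.623, -0.0, 0.0]
contact_force: [0.3, -0.1, -0.1]
opening: 0.311
t 12.65 pos [ 0.5569  0.097  -0.0084] yaw 77.10 tilt 0.02 open 0.311 F [ 0.3 -0.1 -0.1] M [-0.07 -0.1  -0.02]
clock: 12.9
tool_pos: [0.5569, 0.0971, -0.0084]
eef_rot: [0.782, 0.624, 0.0, 0.0]
contact_force: [0.5, -0.5, 0.3]
opening: 0.497
clock: 14.48
tool_pos: [0.5569, 0.0972, -0.0084]
eef_rot: [0.994, -0.111, 0.0, -0.0]
contact_force: [0.3, 0.7, 0.3]
opening: 0.308
t 14.48 pos [ 0.5569  0.0972 -0.0084] yaw -12.69 tilt 0.02 open 0.308 F [0.3 0.7 0.3] M [ 0.13  0.   -0.01]
shift units [ 3.000e-03  4.000e-03 -3.334e+00] norm 3.33
twist units 0.018
shift units [-0.266  8.736  0.   ] norm 8.74
twist units 1.017
```

```bash
python3 -m jog '[{"translation":[0,0,-0.34],"twist":0,"claw":20},{"translation":[0,0,-0.6],"twist":0,"claw":20},{"translation":[0,0,-0.8],"twist":0,"claw":20},{"translation":[0,0,-0.8],"twist":0,"claw":20},{"translation":[0,0,-0.8],"twist":0,"claw":20},{"translation":[-0.03,0.8,0],"twist":0,"claw":20},{"translation":[-0.03,0.9,0],"twist":0,"claw":20},{"translation":[-0.03,0.9,0],"twist":0,"claw":20},{"translation":[-0.03,0.9,0],"twist":0,"claw":20},{"translation":[-0.03,0.9,0],"twist":0,"claw":20},{"translation":[-0.03,0.9,0],"twist":0,"claw":20},{"translation":[-0.03,0.9,0],"twist":0,"claw":20},{"translation":[-0.03,0.9,0],"twist":0,"claw":20},{"translation":[-0.03,0.9,0],"twist":0,"claw":20},{"translation":[0,0.74,0],"twist":0.5,"claw":20},{"translation":[0,0,0],"twist":0.52,"claw":20},{"translation":[0,0,0.4],"twist":0,"claw":20},{"translation":[0,0,0.4],"twist":0,"claw":20},{"translation":[0,0,0],"twist":0,"claw":20}]' 25
python3 go.py .4692 -.2414 .06 -18.9 
python3 - <<'E'
from h import *
c=snap('scene'); s=snap('top'); k=6
r0,c0=190,130
B=cv2.cvtColor(cv2.resize(c['img'][r0:r0+90,c0:c0+90],None,fx=k,fy=k,interpolation=cv2.INTER_CUBIC),cv2.COLOR_RGB2BGR)
B=cv2.convertScaleAbs(B,alpha=1.4,beta=15)
def dot(p,col):
    a,b=px(c,p); cv2.circle(B,(int((b-c0+.5)*k),int((a-r0+.5)*k)),2,col,-1)
p=r.get_state()['tool_pos']; zu=p[2]+.0114
for t in np.linspace(0,6.28,40): dot([p[0]+.0325*np.cos(t),p[1]+.0325*np.sin(t),zu+.012],(255,0,255)); dot([.4692+.007*np.cos(t),-.2414+.007*np.sin(t),.04],(0,0,255)); dot([.4692+.0177*np.cos(t),-.2414+.0177*np.sin(t),.04],(0,200,0))
cv2.imwrite('pics/g4.png',B)
E
```

```text
clock: 16.07
tool_pos: [0.4672, -0.2411, 0.0921]
eef_rot: [0.986, -0.164, -0.002, -0.0]
contact_force: [-0.1, -0.2, -1.3]
opening: 0.308
t 16.07 pos [ 0.4672 -0.2411  0.0921] yaw -18.91 tilt 0.21 open 0.308 F [-0.1 -0.2 -1.3] M [0.11 0.07 0.01]
shift units [ 0.052 -0.008  0.801] norm 0.8
twist units -0.002
```

View pics/g4.png

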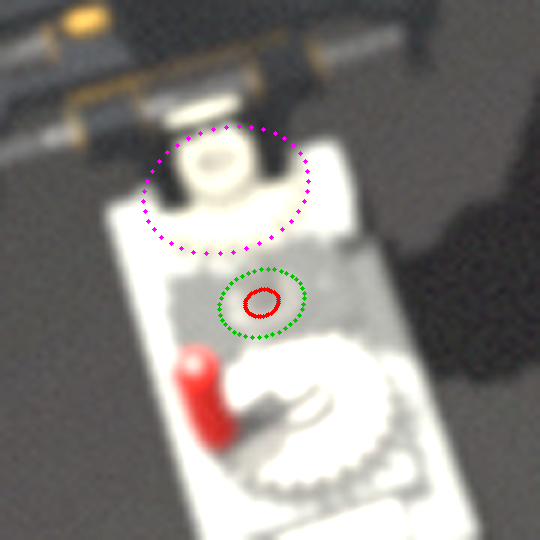

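The gear is held where its projection predicts, and the flange ring matches the predicted post. I'll lower it.

```bash
python3 -m jog '[{"translation":[0.04,0,0.25],"twist":0,"claw":20},{"translation":[0,0,0.25],"twist":0,"claw":20},{"translation":[0,0,0.25],"twist":0,"claw":20},{"translation":[0,0,0],"twist":0,"claw":20},{"translation":[0,0,0],"twist":0,"claw":20}]' 25 >/dev/null
python3 go.py .4692 -.2414 .0286 -18.9 
```

```text
t 16.58 pos [ 0.4698 -0.2416  0.0624] yaw -18.91 tilt 0.11 open 0.308 F [ 0.6  0.2 -0.6] M [ 0.04 -0.   -0.03]
shift units [-0.015 -0.001  0.846] norm 0.85
twist units -0.001
```

```bash
python3 -m jog '[{"translation":[-0.01,0,0.1],"twist":0,"claw":20},{"translation":[0,0,0.1],"twist":0,"claw":20},{"translation":[0,0,0.1],"twist":0,"claw":20},{"translation":[0,0,0.06],"twist":0,"claw":20},{"translation":[0,0,0],"twist":0,"claw":20}]' >/dev/null
python3 go.py .4692 -.2414 .0286 -18.9 
```

```text
t 17.00 pos [ 0.4698 -0.2417  0.0483] yaw -18.91 tilt 0.04 open 0.308 F [ 0.1  0.5 -0.8] M [ 0.11  0.02 -0.03]
shift units [-0.017 -0.001  0.492] norm 0.49
twist units -0.002
```

```bash
python3 -m jog '[{"translation":[0,0,0.08],"twist":0,"claw":20},{"translation":[0,0,0.08],"twist":0,"claw":20},{"translation":[0,0,0],"twist":0,"claw":20}]' >/dev/null
python3 go.py; python3 -m jog '[{"translation":[0,0,0.06],"twist":0,"claw":20},{"translation":[0,0,0.06],"twist":0,"claw":20},{"translation":[0,0,0],"twist":0,"claw":20}]' >/dev/null
python3 go.py .4692 -.2414 .0286 -18.9
```

```text
t 17.25 pos [ 0.47   -0.2416  0.0419] yaw -18.91 tilt 0.03 open 0.310 F [ 0.1  0.4 -0.9] M [ 0.15 -0.09 -0.  ]
t 17.50 pos [ 0.4701 -0.2417  0.0373] yaw -18.91 tilt 0.01 open 0.310 F [ 0.4  1.4 -2. ] M [ 0.29 -0.1  -0.04]
shift units [-0.024  0.001  0.216] norm 0.22
twist units -0.002
```

```bash
python3 -m jog '[{"translation":[0,0,0.06],"twist":0,"claw":20},{"translation":[0,0,0.06],"twist":0,"claw":20},{"translation":[0,0,0.06],"twist":0,"claw":20},{"translation":[0,0,0],"twist":0,"claw":20}]' >/dev/null
python3 go.py; python3 -m jog '[{"translation":[0,0,0.04],"twist":0,"claw":20},{"translation":[0,0,0],"twist":0,"claw":20}]' >/dev/null
python3 go.py .4692 -.2414 .0286 -18.9
```

```text
t 17.83 pos [ 0.47   -0.2416  0.03  ] yaw -18.90 tilt 0.02 open 0.309 F [-0.4  0.3 -1.4] M [ 0.4  -0.15 -0.01]
t 18.00 pos [ 0.4701 -0.2416  0.0286] yaw -18.90 tilt 0.01 open 0.312 F [ 1.1  2.1 -2.6] M [ 0.45 -0.13  0.03]
shift units [-0.024  0.002  0.001] norm 0.02
twist units -0.0
```

```bash
python3 -m jog '[{"translation":[0,0,0.03],"twist":0,"claw":20},{"translation":[0,0,0],"twist":0,"claw":20}]' >/dev/null
python3 go.py; python3 -m jog '[{"translation":[0,0,0.03],"twist":0,"claw":20},{"translation":[0,0,0],"twist":0,"claw":20}]' >/dev/null
python3 go.py .4692 -.2414 .0286 -18.9
```

```text
t 18.17 pos [ 0.4702 -0.2417  0.0285] yaw -18.91 tilt 0.03 open 0.310 F [-1.   2.8  8.6] M [0.65 0.2  0.05]
t 18.33 pos [ 0.4703 -0.2417  0.0284] yaw -18.91 tilt 0.06 open 0.306 F [-2.5  3.7 19.3] M [ 0.88  0.52 -0.01]
shift units [-0.027  0.001 -0.005] norm 0.03
twist units -0.002
```

```bash
python3 -m jog '[{"translation":[0,0,-0.06],"twist":0,"claw":50},{"translation":[0,0,0],"twist":0,"claw":50},{"translation":[0,0,0],"twist":0,"claw":50},{"translation":[0,0,0],"twist":0,"claw":50},{"translation":[0,0,-0.2],"twist":0,"claw":50},{"translation":[0,0,-0.5],"twist":0,"claw":50},{"translation":[0,0,-0.8],"twist":0,"claw":50},{"translation":[0,0,-0.8],"twist":0,"claw":50},{"translation":[0,0,0],"twist":0,"claw":50}]' >/dev/null
python3 go.py .5343 -.2992 .115 -18.9; python3 - <<'E'
from h import *
s=snap('top'); c=snap('scene')
for cam,S in (('top',s),('scene',c)):
    for l,z in (('gear20_mid',.0545),('handle_mid',.094)):
        for d in r.spot_point(l,cam)[:2]: print(cam,l,round(d['confidence'],2),np.round(at(S,*d['location'],z)[:2],4))
B=cv2.resize(c['img'][190:290,130:230],None,fx=5,fy=5,interpolation=cv2.INTER_CUBIC)
cv2.imwrite('pics/g5.png',cv2.cvtColor(B,cv2.COLOR_RGB2BGR))
E
```

```text
t 19.08 pos [ 0.473  -0.2437  0.1259] yaw -18.96 tilt 0.53 open 0.498 F [0.3 0.5 0.1] M [-0.01 -0.06  0.  ]
shift units [1.897 0.814 0.292] norm 2.08
twist units -0.01
top gear20_mid 0.63 [ 0.4661 -0.2431]
top handle_mid 0.94 [ 0.5363 -0.3047]
scene gear20_mid 0.74 [ 0.5188 -0.2643]
scene gear20_mid 0.62 [ 0.4592 -0.2422]
scene handle_mid 0.56 [ 0.5297 -0.2913]
```

View pics/g5.png

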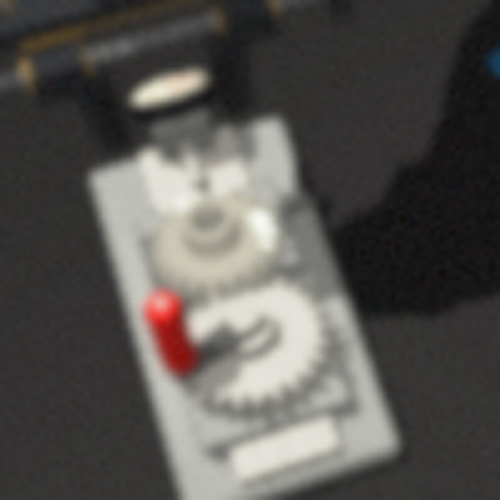

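The gear sits on the post in mesh at about (210,245) in the crop. The handle top is at (160,305), unmoved. Next is the handle.

```bash
python3 -m jog '[{"translation":[0.63,0.27,0.05],"twist":0,"claw":50},{"translation":[0.63,0.27,0.05],"twist":0,"claw":50},{"translation":[0.63,0.27,0],"twist":0,"claw":50},{"translation":[0,0,0],"twist":0,"claw":50},{"translation":[0,0,0],"twist":0,"claw":50}]' >/dev/null
python3 go.py .5343 -.2992 .070 -18.9
```

```text
t 19.80 pos [ 0.5309 -0.2976  0.1153] yaw -18.97 tilt 0.09 open 0.505 F [-1.2  0.6 -0.2] M [ 0.09  0.09 -0.05]
shift units [0.095 0.011 1.133] norm 1.14
twist units -0.012
```

```bash
python3 -m jog '[{"translation":[0.09,0.01,0.2],"twist":0,"claw":50},{"translation":[0,0,0.3],"twist":0,"claw":50},{"translation":[0,0,0.3],"twist":0,"claw":50},{"translation":[0,0,0.2],"twist":0,"claw":50},{"translation":[0,0,0.13],"twist":0,"claw":50},{"translation":[0,0,0],"twist":0,"claw":15},{"translation":[0,0,0],"twist":0,"claw":15},{"translation":[0,0,0],"twist":0,"claw":15},{"translation":[0,0,0],"twist":0,"claw":15},{"translation":[0,0,0],"twist":0,"claw":15}]' 15 >/dev/null
python3 go.py; python3 - <<'E'
import numpy as np
# circle rows, tool frame yaw -18.9: checker frame x=tool x, checker y=-tool y
for th0 in (-69.2,):
    a=np.radians(th0+np.arange(0,391,15.)); P=np.c_[36*np.cos(a),-36*np.sin(a)]/40
    D=np.diff(P,axis=0)
    for i,d in enumerate(D): print(i,d.round(2),(P[i+1]-P[0]).round(2))
E
```

```text
t 20.63 pos [ 0.5349 -0.2982  0.0722] yaw -18.89 tilt 0.06 open 0.199 F [0.1 2.  0.8] M [ 0.37 -0.1   0.04]
0 [ 0.21 -0.11] [ 0.21 -0.11]
1 [ 0.17 -0.16] [ 0.38 -0.27]
2 [ 0.12 -0.2 ] [ 0.5  -0.47]
3 [ 0.07 -0.23] [ 0.57 -0.7 ]
4 [ 0.01 -0.23] [ 0.58 -0.93]
5 [-0.05 -0.23] [ 0.52 -1.16]
6 [-0.11 -0.21] [ 0.41 -1.37]
7 [-0.16 -0.17] [ 0.25 -1.54]
8 [-0.2  -0.12] [ 0.05 -1.66]
9 [-0.23 -0.07] [-0.18 -1.73]
10 [-0.23 -0.01] [-0.41 -1.74]
11 [-0.23  0.05] [-0.64 -1.68]
12 [-0.21  0.11] [-0.85 -1.57]
13 [-0.17  0.16] [-1.02 -1.41]
14 [-0.12  0.2 ] [-1.14 -1.21]
15 [-0.07  0.23] [-1.21 -0.99]
16 [-0.01  0.23] [-1.21 -0.75]
17 [0.05 0.23] [-1.16 -0.52]
18 [0.11 0.21] [-1.05 -0.31]
19 [0.16 0.17] [-0.89 -0.14]
20 [0.2  0.12] [-0.69 -0.02]
21 [0.23 0.07] [-0.46  0.05]
22 [0.23 0.01] [-0.23  0.05]
23 [ 0.23 -0.05] [ 0. -0.]
24 [ 0.21 -0.11] [ 0.21 -0.11]
25 [ 0.17 -0.16] [ 0.38 -0.27]
```

```bash
python3 -m jog '[{"translation":[0.21,-0.11,0],"twist":0,"claw":15},{"translation":[0.17,-0.16,0],"twist":0,"claw":15},{"translation":[0.12,-0.2,0],"twist":0,"claw":15},{"translation":[0.07,-0.23,0],"twist":0,"claw":15},{"translation":[0.01,-0.23,0],"twist":0,"claw":15},{"translation":[-0.05,-0.23,0],"twist":0,"claw":15}]'
python3 go.py
```

```text
clock: 21.13
tool_pos: [0.5699, -0.2631, 0.0722]
eef_rot: [0.986, -0.165, 0.001, 0.002]
contact_force: [-4.4, -4.6, 5.2]
opening: 0.194
t 21.13 pos [ 0.5699 -0.2631  0.0722] yaw -18.98 tilt 0.19 open 0.194 F [-4.4 -4.6  5.2] M [-0.95  0.86 -0.04]
```

```bash
python3 -m jog '[{"translation":[-0.11,-0.21,0],"twist":0,"claw":15},{"translation":[-0.16,-0.17,0],"twist":0,"claw":15},{"translation":[-0.2,-0.12,0],"twist":0,"claw":15},{"translation":[-0.23,-0.07,0],"twist":0,"claw":15},{"translation":[-0.23,-0.01,0],"twist":0,"claw":15},{"translation":[-0.23,0.05,0],"twist":0,"claw":15},{"translation":[-0.21,0.11,0],"twist":0,"claw":15},{"translation":[-0.17,0.16,0],"twist":0,"claw":15}]' >/dev/null
python3 go.py .4986 -.2524 .072 -18.9
```

```text
t 21.80 pos [ 0.5175 -0.2299  0.0722] yaw -18.75 tilt 0.32 open 0.194 F [3.8 1.  1.9] M [ 0.21 -0.96  0.04]
shift units [-0.267  0.684  0.001] norm 0.73
twist units 0.025
```

```bash
python3 -m jog '[{"translation":[-0.12,0.2,0],"twist":0,"claw":15},{"translation":[-0.07,0.23,0],"twist":0,"claw":15},{"translation":[-0.01,0.23,0],"twist":0,"claw":15},{"translation":[0.05,0.23,0],"twist":0,"claw":15},{"translation":[0.11,0.21,0],"twist":0,"claw":15}]' >/dev/null
python3 go.py; python3 -m jog '[{"translation":[0.16,0.17,0],"twist":0,"claw":15},{"translation":[0.2,0.12,0],"twist":0,"claw":15},{"translation":[0.23,0.07,0],"twist":0,"claw":15},{"translation":[0.23,0.01,0],"twist":0,"claw":15},{"translation":[0.23,-0.05,0],"twist":0,"claw":15},{"translation":[0,0,0],"twist":0,"claw":15}]' >/dev/null
python3 go.py .5349 -.2982 .0722 -18.9
```

```text
t 22.22 pos [ 0.4988 -0.2721  0.0721] yaw -18.90 tilt 0.13 open 0.198 F [3.7 5.6 6.2] M [ 1.26 -0.94  0.02]
t 22.72 pos [ 0.5339 -0.2982  0.0721] yaw -18.93 tilt 0.14 open 0.196 F [-0.1  2.7  8.6] M [ 0.79 -0.16 -0.06]
shift units [ 0.023 -0.009 -0.003] norm 0.02
twist units -0.005
```

```bash
python3 -m jog '[{"translation":[0.1,-0.04,0],"twist":0,"claw":15},{"translation":[0.07,-0.05,0],"twist":0,"claw":15},{"translation":[0,0,0],"twist":0,"claw":15},{"translation":[0,0,0],"twist":0,"claw":45},{"translation":[0,0,0],"twist":0,"claw":45},{"translation":[0,0,0],"twist":0,"claw":45},{"translation":[0,0,0],"twist":0,"claw":45},{"translation":[0,0,-0.4],"twist":0,"claw":45},{"translation":[0,0,-0.6],"twist":0,"claw":45},{"translation":[0,0,-0.6],"twist":0,"claw":45},{"translation":[0,0,0],"twist":0,"claw":45}]' >/dev/null
python3 go.py .4878 -.0037 .13 -18.9; python3 - <<'E'
from h import *
s=snap('top'); c=snap('scene')
for z,(cam,im) in enumerate(((s,s['img']),(c,c['img']))):
    h=cv2.cvtColor(np.asarray(im),cv2.COLOR_RGB2HSV); m=((h[...,0]<8)|(h[...,0]>172))&(h[...,1]>150)&(h[...,2]>90)
    n,l,st,ce=cv2.connectedComponentsWithStats(m.astype(np.uint8))
    for i in range(1,n):
        if st[i,4]>15: print('red',z,st[i],np.round(ce[i],1),np.round(at(cam,ce[i][1],ce[i][0],.1),4))
P=np.array([at(s,*k,.03)[:2] for k in ((208,127),(213,185),(311,170),(304,111))]); print(P.round(4),P.mean(0),[np.degrees(np.arctan2(*v[::-1])).round(1) for v in (P[0]-P[3],P[1]-P[2])],np.linalg.norm(P[0]-P[3]),np.linalg.norm(P[0]-P[1]))
E
```

```text
t 23.63 pos [ 0.5442 -0.2992  0.1397] yaw -18.96 tilt 0.41 open 0.446 F [ 0.7 -0.2  1. ] M [-0.03 -0.    0.01]
shift units [-3.734 -6.529  0.206] norm 7.52
twist units -0.009
red 0 [442 242   9   7  37] [445.1 245.2] [ 0.5357 -0.289   0.1   ]
red 1 [162 251   9  15  71] [165.6 258.5] [ 0.5457 -0.299   0.1   ]
[[0.6102 0.3576]
 [0.6007 0.2315]
 [0.395  0.2547]
 [0.4071 0.3799]] [0.5032325  0.30588702] [np.float64(-6.3), np.float64(-6.4)] 0.20427445997196056 0.12645942154607848
```

The scene camera puts the handle about 6 mm (about 9°) past its start, so the full turn is done. Gear24 is next.

```bash
python3 -m jog '[{"translation":[-0.4,-0.7,0],"twist":0,"claw":50},{"translation":[-0.47,-0.82,0],"twist":0,"claw":50},{"translation":[-0.47,-0.82,0],"twist":0,"claw":50},{"translation":[-0.47,-0.82,0],"twist":0,"claw":50},{"translation":[-0.47,-0.82,0],"twist":0,"claw":50},{"translation":[-0.47,-0.82,0],"twist":0,"claw":50},{"translation":[-0.47,-0.82,0],"twist":0,"claw":50},{"translation":[-0.46,-0.8,0],"twist":0,"claw":50},{"translation":[0,0,0.6],"twist":-0.8,"claw":50},{"translation":[0,0,0.7],"twist":-0.8,"claw":50},{"translation":[0,0,0.6],"twist":-0.5,"claw":50},{"translation":[0,0,0.4],"twist":0,"claw":50},{"translation":[0,0,0],"twist":0,"claw":50}]' >/dev/null
python3 go.py .4878 -.0037 -.0084 -6.4
```

```text
t 24.82 pos [ 0.4827 -0.0067  0.04  ] yaw -6.29 tilt 0.46 open 0.502 F [-0.4 -0.   0.8] M [-0.01  0.04  0.02]
shift units [ 0.127 -0.09   1.209] norm 1.22
twist units 0.018
```

```bash
python3 -m jog '[{"translation":[0.1,-0.08,0.4],"twist":0,"claw":50},{"translation":[0,0,0.3],"twist":0,"claw":50},{"translation":[0,0,0.2],"twist":0,"claw":50},{"translation":[0,0,0.1],"twist":0,"claw":50},{"translation":[0,0,0],"twist":0,"claw":50},{"translation":[0,0,0],"twist":0,"claw":50}]' 25 >/dev/null
python3 go.py .4878 -.0037 -.0084 -6.4
```

```text
t 25.32 pos [ 0.4902 -0.0042  0.0039] yaw -6.34 tilt 0.02 open 0.505 F [1.8 0.7 0.5] M [ 0.05 -0.01  0.04]
shift units [-0.06  -0.006  0.308] norm 0.31
twist units 0.01
```

Lower, grip, lift.

```bash
python3 -m jog '[{"translation":[-0.05,0,0.1],"twist":0,"claw":50},{"translation":[0,0,0.1],"twist":0,"claw":50},{"translation":[0,0,0.1],"twist":0,"claw":50},{"translation":[0,0,0],"twist":0,"claw":20},{"translation":[0,0,0],"twist":0,"claw":20},{"translation":[0,0,0],"twist":0,"claw":20},{"translation":[0,0,0],"twist":0,"claw":20},{"translation":[0,0,0],"twist":0,"claw":20}]' 25 >/dev/null
python3 go.py; python3 -m jog '[{"translation":[0,0,-0.3],"twist":0,"claw":20},{"translation":[0,0,-0.5],"twist":0,"claw":20},{"translation":[0,0,-0.7],"twist":0,"claw":20},{"translation":[0,0,-0.5],"twist":0,"claw":20},{"translation":[0,0,0],"twist":0,"claw":20}]' >/dev/null
python3 go.py .4555 .3112 .07 -6.4
```

```text
t 25.98 pos [ 0.4884 -0.0038 -0.0083] yaw -6.32 tilt 0.01 open 0.309 F [ 0.3 -0.6 -1.2] M [0.02 0.03 0.01]
t 26.40 pos [ 0.4904 -0.0039  0.0755] yaw -6.34 tilt 0.37 open 0.307 F [ 0.5 -0.8 -0.7] M [ 0.01 -0.02  0.03]
shift units [-1.738 -7.733  0.133] norm 7.93
twist units 0.01
```

```bash
python3 -m jog '[{"translation":[-0.15,-0.7,0],"twist":0,"claw":20},{"translation":[-0.2,-0.9,0],"twist":0,"claw":20},{"translation":[-0.2,-0.9,0],"twist":0,"claw":20},{"translation":[-0.2,-0.9,0],"twist":0,"claw":20},{"translation":[-0.2,-0.9,0],"twist":0,"claw":20},{"translation":[-0.2,-0.9,0],"twist":0,"claw":20},{"translation":[-0.2,-0.9,0],"twist":0,"claw":20},{"translation":[-0.2,-0.9,0],"twist":0,"claw":20},{"translation":[-0.19,-0.73,0],"twist":0,"claw":20},{"translation":[0,0,0],"twist":0,"claw":20},{"translation":[0,0,0],"twist":0,"claw":20}]' >/dev/null
python3 go.py .4555 .3112 -.0074 -6.4
```

```text
t 27.32 pos [0.4518 0.3136 0.0713] yaw -6.05 tilt 0.06 open 0.308 F [ 0.1 -0.5 -0.1] M [-0.04 -0.06  0.01]
shift units [0.1   0.052 1.967] norm 1.97
twist units 0.059
```

```bash
python3 -m jog '[{"translation":[0.1,0.05,0.4],"twist":0,"claw":20},{"translation":[0,0,0.5],"twist":0,"claw":20},{"translation":[0,0,0.5],"twist":0,"claw":20},{"translation":[0,0,0.3],"twist":0,"claw":20},{"translation":[0,0,0.1],"twist":0,"claw":20},{"translation":[0,0,0],"twist":0,"claw":20},{"translation":[0,0,0],"twist":0,"claw":20}]' >/dev/null
python3 go.py .4555 .3112 -.0074 -6.4
```

```text
t 27.90 pos [0.4574 0.3082 0.    ] yaw -6.37 tilt 0.03 open 0.311 F [ 1.1 -0.1 -0.9] M [0.08 0.   0.02]
shift units [-0.054 -0.069  0.185] norm 0.2
twist units 0.005
```

```bash
python3 -m jog '[{"translation":[0,0,0.08],"twist":0,"claw":20},{"translation":[0,0,0.06],"twist":0,"claw":20},{"translation":[0,0,0.04],"twist":0,"claw":20},{"translation":[0,0,0],"twist":0,"claw":20}]' >/dev/null
python3 go.py; python3 -m jog '[{"translation":[0,0,0.03],"twist":0,"claw":20},{"translation":[0,0,0],"twist":0,"claw":20}]' >/dev/null
python3 go.py
```

```text
t 28.23 pos [ 0.4571  0.309  -0.0074] yaw -6.31 tilt 0.04 open 0.312 F [ 0.1  0.7 -0.7] M [0.03 0.03 0.  ]
t 28.40 pos [ 0.4572  0.309  -0.0075] yaw -6.32 tilt 0.06 open 0.309 F [-1.6 -0.6 10.5] M [-0.12  0.39 -0.05]
```

```bash
python3 -m jog '[{"translation":[0,0,-0.03],"twist":0,"claw":48},{"translation":[0,0,0],"twist":0,"claw":48},{"translation":[0,0,0],"twist":0,"claw":48},{"translation":[0,0,0],"twist":0,"claw":48},{"translation":[0,0,-0.2],"twist":0,"claw":48},{"translation":[0,0,-0.5],"twist":0,"claw":48},{"translation":[0,0,-0.7],"twist":0,"claw":48},{"translation":[0,0,-0.6],"twist":0,"claw":48},{"translation":[0,0,0],"twist":0,"claw":48}]' >/dev/null
python3 go.py .638 .006 .07 -6.4
```

```text
t 29.15 pos [0.4594 0.3102 0.0767] yaw -6.34 tilt 0.42 open 0.481 F [-0.3  0.1  0.2] M [ 0.04 -0.03  0.05]
shift units [5.276 7.065 0.164] norm 8.82
twist units 0.01
```

```bash
python3 -m jog '[{"translation":[0.4,0.55,0],"twist":0,"claw":50},{"translation":[0.54,0.72,0],"twist":0,"claw":50},{"translation":[0.54,0.72,0],"twist":0,"claw":50},{"translation":[0.54,0.72,0],"twist":0,"claw":50},{"translation":[0.54,0.72,0],"twist":0,"claw":50},{"translation":[0.54,0.72,0],"twist":0,"claw":50},{"translation":[0.54,0.72,0],"twist":0,"claw":50},{"translation":[0.54,0.72,0],"twist":0,"claw":50},{"translation":[0.54,0.72,0],"twist":0,"claw":50},{"translation":[0.54,0.72,0.2],"twist":0,"claw":50},{"translation":[0,0,0.4],"twist":0,"claw":50},{"translation":[0,0,0],"twist":0,"claw":50},{"translation":[0,0,0],"twist":0,"claw":50}]' >/dev/null
python3 go.py .638 .006 -.0084 -6.4
```

```text
t 30.23 pos [0.6338 0.0064 0.0474] yaw -6.33 tilt 0.18 open 0.496 F [0.2 0.1 0.2] M [0.07 0.02 0.02]
shift units [ 1.110e-01 -1.000e-03  1.395e+00] norm 1.4
twist units 0.011
```

```bash
python3 -m jog '[{"translation":[0.1,0,0.4],"twist":0,"claw":50},{"translation":[0,0,0.4],"twist":0,"claw":50},{"translation":[0,0,0.25],"twist":0,"claw":50},{"translation":[0,0,0.1],"twist":0,"claw":50},{"translation":[0,0,0],"twist":0,"claw":50},{"translation":[0,0,0],"twist":0,"claw":50}]' 25 >/dev/null
python3 go.py .638 .006 -.0084 -6.4
```

```text
t 30.73 pos [0.6392 0.0063 0.0029] yaw -6.27 tilt 0.02 open 0.501 F [-0.4 -0.4 -0. ] M [ 0.1  -0.02 -0.01]
shift units [-0.029  0.012  0.283] norm 0.28
twist units 0.022
```

```bash
python3 -m jog '[{"translation":[-0.03,0.01,0.1],"twist":0,"claw":50},{"translation":[0,0,0.1],"twist":0,"claw":50},{"translation":[0,0,0.08],"twist":0,"claw":50},{"translation":[0,0,0],"twist":0,"claw":20},{"translation":[0,0,0],"twist":0,"claw":20},{"translation":[0,0,0],"twist":0,"claw":20},{"translation":[0,0,0],"twist":0,"claw":20},{"translation":[0,0,0],"twist":0,"claw":20}]' 25 >/dev/null
python3 go.py; python3 -m jog '[{"translation":[0,0,-0.3],"twist":0,"claw":20},{"translation":[0,0,-0.5],"twist":0,"claw":20},{"translation":[0,0,-0.7],"twist":0,"claw":20},{"translation":[0,0,-0.5],"twist":0,"claw":20},{"translation":[0,0,0],"twist":0,"claw":20}]' >/dev/null
python3 go.py .547 .3013 .07 -6.4
```

```text
t 31.40 pos [ 0.6379  0.0054 -0.0087] yaw -6.32 tilt 0.01 open 0.309 F [ 0.1 -0.4 -0. ] M [-0.02 -0.02  0.02]
t 31.82 pos [0.6413 0.0052 0.0765] yaw -6.34 tilt 0.50 open 0.312 F [ 1.3  0.8 -0.7] M [ 0.01  0.   -0.03]
shift units [-3.163 -7.096  0.142] norm 7.77
twist units 0.01
```

```bash
python3 -m jog '[{"translation":[-0.3,-0.6,0],"twist":0,"claw":20},{"translation":[-0.36,-0.81,0],"twist":0,"claw":20},{"translation":[-0.36,-0.81,0],"twist":0,"claw":20},{"translation":[-0.36,-0.81,0],"twist":0,"claw":20},{"translation":[-0.36,-0.81,0],"twist":0,"claw":20},{"translation":[-0.36,-0.81,0],"twist":0,"claw":20},{"translation":[-0.36,-0.81,0],"twist":0,"claw":20},{"translation":[-0.36,-0.81,0],"twist":0,"claw":20},{"translation":[-0.34,-0.82,0],"twist":0,"claw":20},{"translation":[0,0,0],"twist":0,"claw":20},{"translation":[0,0,0],"twist":0,"claw":20}]' >/dev/null
python3 go.py .547 .3013 -.0074 -6.4
```

```text
t 32.73 pos [0.5415 0.3049 0.0709] yaw -5.98 tilt 0.12 open 0.306 F [ 0.6 -1.1 -1.5] M [ 0.03  0.01 -0.01]
shift units [0.15  0.077 1.956] norm 1.96
twist units 0.07
```

```bash
python3 -m jog '[{"translation":[0.1,0.03,0.4],"twist":0,"claw":20},{"translation":[0,0,0.5],"twist":0,"claw":20},{"translation":[0,0,0.5],"twist":0,"claw":20},{"translation":[0,0,0.3],"twist":0,"claw":20},{"translation":[0,0,0.1],"twist":0,"claw":20},{"translation":[0,0,0],"twist":0,"claw":20},{"translation":[0,0,0],"twist":0,"claw":20}]' >/dev/null
python3 go.py; python3 -m jog '[{"translation":[0,0,0.07],"twist":0,"claw":20},{"translation":[0,0,0.06],"twist":0,"claw":20},{"translation":[0,0,0.05],"twist":0,"claw":20},{"translation":[0,0,0],"twist":0,"claw":20}]' >/dev/null
python3 go.py
```

```text
t 33.32 pos [ 5.479e-01  2.991e-01 -3.000e-04] yaw -6.36 tilt 0.05 open 0.306 F [ 0.3  1.4 -0.2] M [0.02 0.03 0.02]
t 33.65 pos [ 0.5476  0.2998 -0.0078] yaw -6.31 tilt 0.05 open 0.310 F [ 0.1  0.3 -0. ] M [ 0.05 -0.   -0.02]
```

```bash
python3 -m jog '[{"translation":[0,0,0.02],"twist":0,"claw":20},{"translation":[0,0,0],"twist":0,"claw":20}]' | grep -E 'pos|force'
python3 -m jog '[{"translation":[0,0,0],"twist":0,"claw":48},{"translation":[0,0,0],"twist":0,"claw":48},{"translation":[0,0,0],"twist":0,"claw":48},{"translation":[0,0,0],"twist":0,"claw":48},{"translation":[0,0,-0.2],"twist":0,"claw":48},{"translation":[0,0,-0.5],"twist":0,"claw":48},{"translation":[0,0,-0.8],"twist":0,"claw":48},{"translation":[0,0,-0.8],"twist":0,"claw":48},{"translation":[0,0.7,-0.5],"twist":0,"claw":48},{"translation":[0,0.9,0],"twist":0,"claw":48},{"translation":[0,0.9,0],"twist":0,"claw":48},{"translation":[0,0.9,0],"twist":0,"claw":48},{"translation":[0,0.9,0],"twist":0,"claw":48},{"translation":[0,0.9,0],"twist":0,"claw":48},{"translation":[0,0.9,0],"twist":0,"claw":48},{"translation":[0,0,0],"twist":0,"claw":48},{"translation":[0,0,0],"twist":0,"claw":48},{"translation":[0,0,0],"twist":0,"claw":48}]' >/dev/null
python3 go.py; python3 - <<'E'
from h import *
s=snap('top','topF'); c=snap('scene','sceneF')
A=cv2.resize(s['img'][100:340,100:500],None,fx=1.9,fy=1.9,interpolation=cv2.INTER_CUBIC)
cv2.imwrite('pics/topFc.png',cv2.cvtColor(A,cv2.COLOR_RGB2BGR))
B=cv2.cvtColor(c['img'][110:360,120:420],cv2.COLOR_RGB2BGR); cv2.imwrite('pics/sceneFc.png',cv2.resize(B,None,fx=2.3,fy=2.3,interpolation=cv2.INTER_CUBIC))
E
```

```text
tool_pos: [0.5476, 0.2998, -0.0078]
contact_force: [-1.2, -0.3, 5.7]
t 35.32 pos [0.5209 0.0578 0.1036] yaw -6.31 tilt 0.08 open 0.477 F [-0.   1.1 -0.3] M [-0.   -0.01 -0.01]
```

View pics/topFc.png

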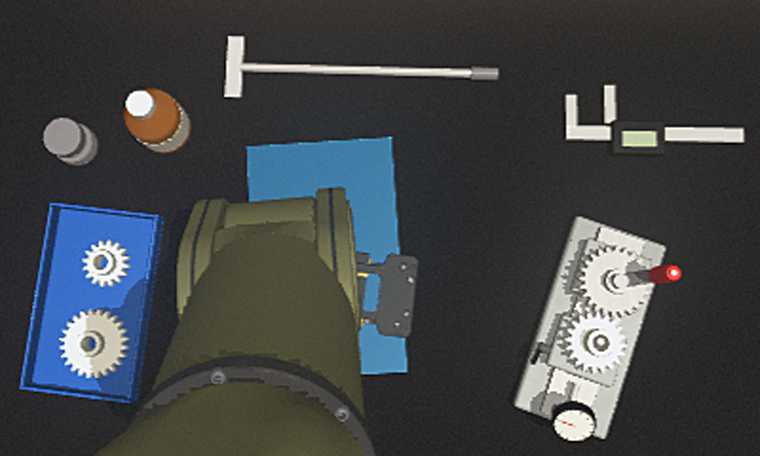

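View pics/sceneFc.png

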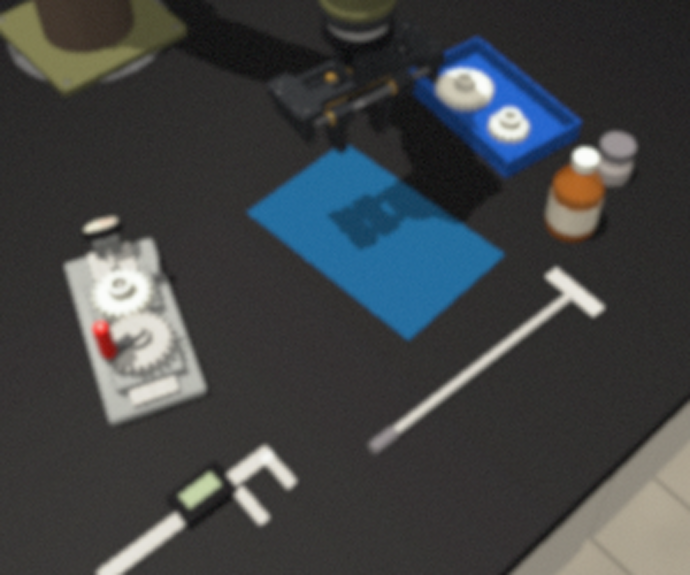

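The final pictures show gear16 at (105,262) and gear24 at (94,343) flat in the tray. Gear20 is on the post at (598,342), meshed with the master, and the handle at (673,273) is slightly past its start. The bystanders are where they began, and the robot touches nothing.

```bash
python3 -c "
from plant import r
print(r.finish_job()); print(r.get_state()['clock'])"
```

```text
the job is handed in; nothing more can be done
None
the job is handed in; nothing more can be done
```

The job is done and handed in at about 35 s of the 72 s allowed. `finish_job` gave no verdict.

- **20-tooth gear:** I centred it with two grasps at right angles, turned it to suit the master's teeth and lowered it onto the post. It met firm contact with its underside at 39.9 mm (nominal 40 mm), in mesh, and I let go of it.
- **Crank:** I turned it counter-clockwise by one full turn. The camera showed it about 10° past its starting point.
- **16- and 24-tooth gears:** both lie flat in the tray. I lowered each to light contact (6–11 N) before letting go.
- **Last pictures:** both views showed all three gears in place, the bottle, jar, paddle and caliper unmoved by eye, and the gripper clear of everything.

**Checks that disagreed:**
- **Reported tip height:** the fingertips were about 25.5 mm higher than the TCP position implied, so my first two grasps closed on nothing. I found the offset by touching a gear's disc lightly (13 N) and corrected for it from then on.
- **Network points:** some of the networks' point estimates at the checker were 5–50 mm off. I used my own image measurements there.

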